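# Level the slide-drying platform with a wedge shim

### The arm

A 6-joint arm with a two-finger parallel gripper is mounted at the origin on the work surface. World frame = base frame: x ahead of the robot, y to its left, z up, the work surface at z = 0. Lengths are in m, angles in rad, forces in N, time in s.
With the tool pointing down it reaches from about 0.375 to 0.9 m from the base axis. Payload 3.1 kg.
Tool frame: the origin (TCP) lies at the very end of the fingers, on their centre line; the grasp point (between the pads) lies 19 mm behind it; z points along the fingers, y is the direction in which the jaws open and shut (so a half turn about z gives the same grasp; the last joint's range is limited). The gripper opens to 87 mm and grips with 3 to 60 N. Pads are 19 mm wide; open, the fingers measure 117 mm over their backs; the gripper's body (75 mm by 190 mm) begins 51 mm behind the grasp point.
Start: joints at [-1.49, 0.527, 1.433, -0, 1.181, -0.178], TCP at [0.16, -0.604, 0.223] pointing down, gripper open.
Joint ranges: [-3.08, 3.08], [-0.75, 2.2], [0.22, 2.44], [-1.43, 4.57], [0, 2.65], [-2.85, 2.85]. Speed limits (rad/s): [2.79, 2.79, 3.14, 3.14, 3.14, 3.14].

### API

Orientations are given as a unit quaternion [x, y, z, w].
In Python, from rig import robot, optics gives the robot as it stands.
- The arm moves only by the shell command python3 -m inch 'ROWS' [FORCE]. ROWS is JSON, a list of rows, each an object of numbers: "ax", "ay", "az": the turn, a rotation vector about the tool's x, y, z in rad; "dx", "dy", "dz": the shift along the tool's x, y, z in mm; "gripper": the opening in per cent of the stroke, from 0 (shut) to 100 (fully open). In form: [{"ax": .., "ay": .., "az": .., "dx": .., "dy": .., "dz": .., "gripper": ..}, ...]. A call has 1 to 8 rows; each row shifts and turns the commanded pose from where the row before left it, along the tool's axes as they then stand; what a row does not reach is not made up. A row lasts 1/10 s, in which the tool goes at most 50 mm and 8.59 degrees, less where a joint would pass 70% of its speed; a pose out of reach is approached as far as the arm can. A call with a gripper value outside its range is refused whole. The fingers move at their own pace and stop on an object; FORCE is the grip in N (left out, the last holds). Time passes only in rows, so rows that do not move let the fingers close. It gives the time, the measured TCP pose, the force and the opening at its end, in the units of the state.
- robot.get_obs(): the state, without advancing time (a new reading comes with each control period).
- optics.camera(name): name is "scene" or "top" or "wrist"; returns a dict with "img" (384x512x3 uint8, red, green, blue), "depth" (384x512 float32, m along the optical axis (not along the pixel's ray), 0 where there is no reading), "camera_matrix" (3x3 intrinsics, pixels), "k1" (the pictures are not rectified: a ray, as slopes to the right and down, at radius r is drawn at 1 + k1 r^2 times it, then the intrinsics apply), "position" and "attitude" of the camera in the world. Camera axes: x right, y up, looking along -z (the intrinsics and any distortion apply to the point x, -y, -z); pixel columns grow to the right and rows downward; lengths in m; the calibration is good to about 2 mm. A picture is of the moment at which its call begins.
- robot.hand_in(): hands the job in, once; it reports no verdict.
The state is a dict: "time": time; "q": joint angles; "joint_velocities": joint speeds; "joint_torque": joint torques, N m; "position": TCP position; "tool_rot": TCP orientation; "ft_force": force on the tool from outside, world axes, zero at the start; "moment": the same for the moment, N m; "grip_width": finger opening in m.
Only numpy, scipy, OpenCV 4.12 (cv2) and the standard library are available. Lean on these libraries where they do the work, as an engineer would, in place of code of your own. Each camera call takes 0.05 s, during which the arm holds its last target.

### The job

The near left corner (as seen from the robot) of the tilting slide-drying platform sits too low. Take the orange wedge shim, set it flat on the table with its thin end towards the foot of that corner, and gently push it in under the foot until the bubble of the level on top stands centred between its two marks; then let go and leave the shim there. Do not press or lift the platform itself, do not ram or jam the shim, and leave the other things where they are.

Things in the scene. Friction and masses are not known exactly. Their poses are not given: they have to be found in the camera images.
- shim: Loose orange wedge, 90 g, flat on the table, 140 mm long (x), 36 mm wide (y). Origin: on the underside's centre line, 65 mm behind the thin end. Thin end: +x. Its sloping top rises evenly from 3 mm high at x=+65 to 25 mm at x=-35 mm; x=-35 to -75 mm is a handle block 36 mm wide, 36 mm high, to grip across its width from above or push on its end face. It stays where it is left under load.
- platform: Tilting plate 205 x 230 x 8 mm with slides and a level, hinged at its far edge (along y at x=+210 mm). Origin: straight over the loose foot, mid plate. x: from the foot towards the hinge, y left, z up. Plate spans x +25 to +230, y -200 to +30 mm; an ear 34 mm wide at y=0 reaches to x=-11 mm; the level block (y=-82 mm) tops out 20 mm above the origin. 0.4 to 0.63 kg, about half on the foot.
- stand: Fixed dark stand carrying the platform's hinge on two rear posts; its base bar lies under the plate's middle. A rubber-topped post holds the platform 0.048 rad down at the start; a stop ends its tilt 0.015 rad above level, where a shim pushed farther jams. Its height differs from start to start. Origin: at table height (+-3 mm) below the foot; axes as the platform's when level.
- foot (a point): Lowest point of the ball-ended steel foot (ball 16 mm across) under the ear at the low corner, 37.5 mm below the platform's origin. About 5 to 12 mm above the table at the start, 15 to 22 mm when level. The table 130 mm to either side of it along the platform's x, and 30 mm across, is free for the shim, which goes in along the platform's +x; sliding it in takes some 5 to 20 N.
- bubble (a joint): Place of the white bubble (16 mm long) in the level's yellow-green vial, in m from the middle along the platform's x. 0: centred; positive (towards the hinge): the foot's corner is too low; negative: too high. 0.6 mm per milliradian of tilt: +0.029 at the start, -0.009 at the upper stop. Two black marks stand 11 mm either side of the middle.
- packer: Bystander: flat blue packer 110 x 36 mm, 12 mm thick with a 36 mm high block at one end; no wedge. Origin under its centre.
- bottle: Bystander: small amber bottle, 44 mm across, 85 mm high. Origin under its centre.
- slidebox: Bystander: grey and blue slide box 90 x 170 x 34 mm. Origin under its centre.
- timer: Bystander: white bench timer 75 x 85 x 18 mm. Origin under its centre.
- loupe: Bystander: black loupe, 42 mm across, 36 mm high. Origin under its centre.
- dish: Bystander: small white dish, 68 mm across, 22 mm high. Origin under its centre.
- marker: Bystander: red and white marker 130 mm long, 12 mm thick. Origin under its middle.
Mind the look-alikes: they are no part of the job. Several things look just like the shim: the one meant starts farthest to the robot's right.

How it is judged:
By the outcome, as a careful person would: the job done as asked, in the order asked, and still so for the second after the job is handed in, with the robot touching nothing.
It also fails if it takes over 54 s, if anything falls off the work surface, if the arm or the gripper's body presses on something with over 40 N, if the wrist force passes 120 N, or if a joint passes its speed limit or range.

## Working session

There is one attempt and no reset: what is moved stays moved. The work goes in short steps, Python scripts to look and compute and a shell command to move; the robot and the scene stay as the last step left them, time stands still between calls to the robot, and variables do not carry over. Pictures are saved under pics/ and viewed, and the job is handed in when it is done.

```bash
ls; mkdir -p pics; python3 - <<'E'
from rig import robot, optics
import cv2,numpy as np
o=robot.get_obs(); print(o)
for n in ["scene","top"]:
    c=optics.camera(n); cv2.imwrite(f"pics/{n}0.png",c["img"][:,:,::-1]); np.savez(f"{n}0.npz",**{k:np.array(v) for k,v in c.items()})
    print(n,c["camera_matrix"],c["k1"],c["position"],c["attitude"])
E
```

```text
pics
{'time': 0.0, 'q': array([-1.49053934e+00,  5.28484108e-01,  1.43389071e+00,  1.81791775e-05,
        1.18138760e+00, -1.78461360e-01]), 'joint_velocities': array([ 0.00025495,  0.00079227, -0.00103994, -0.00022323, -0.00083399,
        0.00043601]), 'joint_torque': array([-1.20648743e-03, -4.40054941e+01, -1.76594013e+01,  6.32567424e-02,
        5.82133967e-02, -1.57995587e-04]), 'position': array([ 0.15989893, -0.60344994,  0.2215643 ]), 'tool_rot': array([ 9.91644626e-01,  1.28995189e-01,  6.16440053e-05, -1.08316439e-03]), 'ft_force': array([0.92550929, 0.28476781, 0.22933197]), 'moment': array([ 0.04036965, -0.0085087 , -0.02378654]), 'grip_width': 0.08682985039690108}
scene [[406.56162719   0.         268.0105192 ]
 [  0.         406.56162719 192.54748689]
 [  0.           0.           1.        ]] -0.08323020572970845 [1.08013694 0.78905462 0.74939984] [0.12436849 0.43620601 0.85712905 0.24410365]
top [[480.7013218    0.         262.63510358]
 [  0.         480.7013218  189.10857968]
 [  0.           0.           1.        ]] -0.1413568512301242 [ 0.31009171 -0.00899764  1.7243169 ] [ 0.05325891 -0.05456511 -0.70216535  0.70791946]
```

View pics/scene0.png

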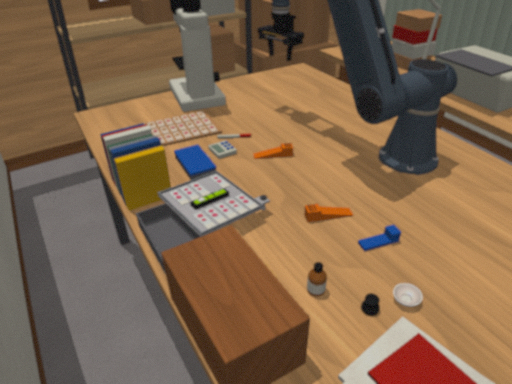

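View pics/top0.png

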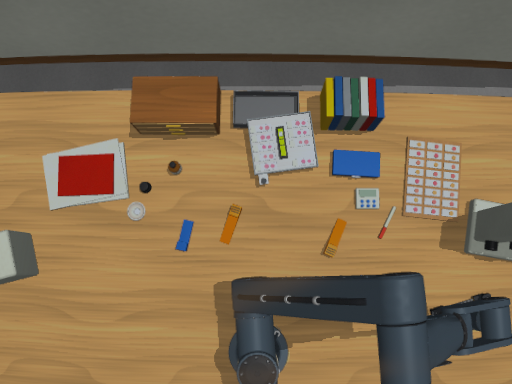

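The top view shows two orange candidates, at (231,224) and (336,237). Up in the picture is +x and left is +y, so the one at (336,237) is farthest to the robot's right. The ear and foot are near (263,180).

```bash
cat > h.py <<'E'
import numpy as np,cv2
from scipy.spatial.transform import Rotation as R
def K(c): return np.array(c["camera_matrix"]),float(c["k1"]),np.array(c["position"]),R.from_quat(c["attitude"]).as_matrix()
def ray(c,uv):
    k,k1,p,r=K(c); uv=np.atleast_2d(np.array(uv,float))
    n=cv2.undistortPoints(uv[:,None],k,np.array([k1,0,0,0.]))[:,0]
    d=np.c_[n[:,0],-n[:,1],-np.ones(len(n))]@r.T
    return p,d
def plane(c,uv,z):
    p,d=ray(c,uv); return p+d*((z-p[2])/d[:,2])[:,None]
def cloud(c):
    h,w=c["depth"].shape; u,v=np.meshgrid(np.arange(w),np.arange(h))
    p,d=ray(c,np.c_[u.ravel(),v.ravel()]); 
    return (p+d*c["depth"].reshape(-1,1)).reshape(h,w,3)
def proj(c,P):
    k,k1,p,r=K(c); q=(np.atleast_2d(P)-p)@r; x=q[:,0]/-q[:,2];y=-q[:,1]/-q[:,2]; f=1+k1*(x*x+y*y)
    return np.c_[k[0,0]*x*f+k[0,2],k[1,1]*y*f+k[1,2]]
def crop(img,x0,y0,x1,y1,s,fn):
    cv2.imwrite(fn,cv2.resize(img[y0:y1,x0:x1,::-1],None,fx=s,fy=s,interpolation=cv2.INTER_CUBIC))
def load(n): return dict(np.load(n+".npz"))
E
python3 - <<'E'
from h import *
c=load("top0"); P=cloud(c)
hsv=cv2.cvtColor(c["img"],cv2.COLOR_RGB2HSV)
m=cv2.inRange(hsv,(8,190,120),(18,255,255))
n,l,s,ce=cv2.connectedComponentsWithStats(m)
for i in range(1,n):
    if s[i,4]<60: continue
    print(s[i],ce[i]); pts=P[l==i]; print(np.percentile(pts[:,2],[1,50,99]), cv2.minAreaRect((plane(c,np.argwhere(l==i)[:,::-1],0.015)[:,:2]*1000).astype(np.float32)))
print("table z",np.median(P[240:270,120:200,2]), "plate", [P[v,u] for u,v in [(263,181),(255,125),(305,120),(311,160),(260,170)]])
img=c["img"]
crop(img,200,100,380,280,4,"pics/topcrop.png"); 
s=load("scene0"); crop(s["img"],150,130,360,240,3.8,"pics/scenecrop.png")
E
```

```text
[220 214  19  30 292] [228.58561644 228.51027397]
[-0.00570852  0.01342723  0.03681787] ((430.786376953125, 108.46411895751953), (36.32749557495117, 104.68451690673828), 71.71516418457031)
[327 219  19  28 274] [336.68613139 232.46715328]
[-0.00292976  0.01334734  0.03568181] ((414.79534912109375, -274.5872802734375), (36.32782745361328, 107.46590423583984), 66.88960266113281)
table z -0.0006358219492530459 plate [array([ 0.59554988, -0.01211278,  0.05649474]), array([0.80171139, 0.01835631, 0.04892403]), array([ 0.82182727, -0.16232805,  0.05063378]), array([ 0.67350922, -0.18237062,  0.05270424]), array([ 0.6352358 , -0.00119693,  0.05469118])]
```

View pics/topcrop.png

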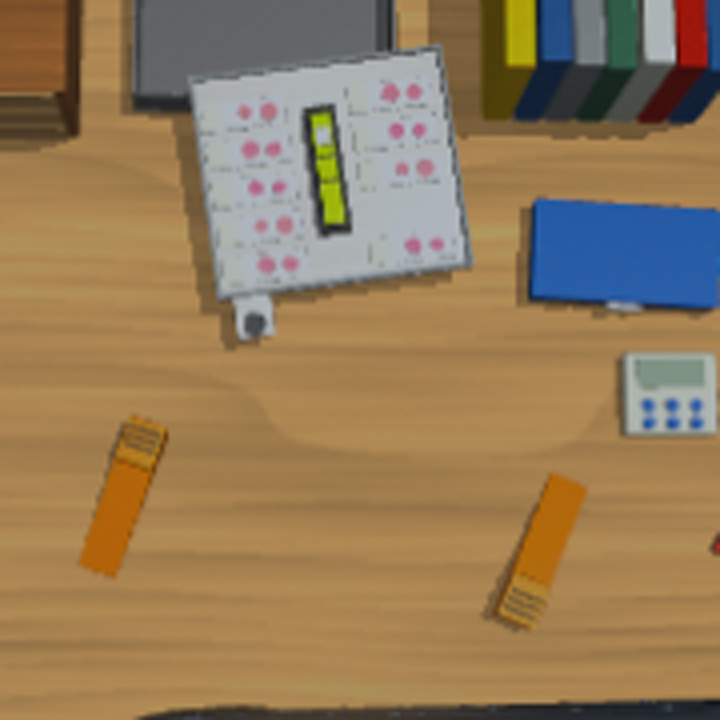

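View pics/scenecrop.png

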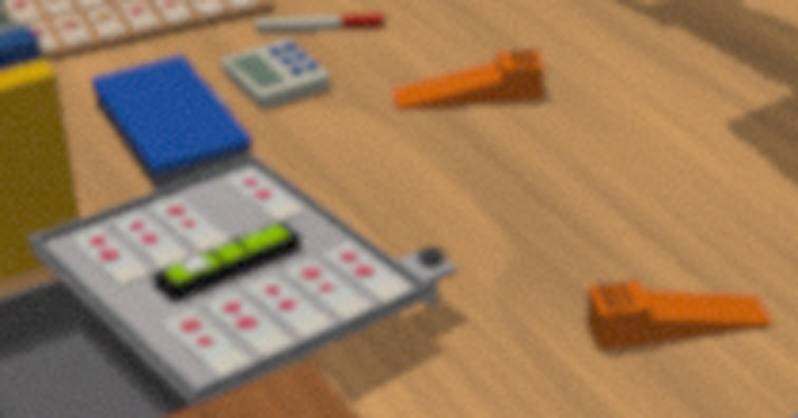

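```bash
python3 - <<'E'
from h import *
c=load("top0"); P=cloud(c)
f=lambda a:(np.array(a)+.5)/4-.5+np.array([200,100])
thin=plane(c,f([(552,474),(586,489)]),.003); rear=plane(c,f([(498,615),(530,630)]),.036)
print("thin",thin,"rear",rear,np.linalg.norm(thin[0]-thin[1]),np.linalg.norm(rear[0]-rear[1]))
d=thin.mean(0)-rear.mean(0); print("len",np.hypot(*d[:2]),"yaw",np.arctan2(d[1],d[0]))
# plate plane fit from depth
m=np.zeros(c["depth"].shape,np.uint8); q=f([(225,290),(463,260),(436,54),(198,84)]).astype(int)
cv2.fillConvexPoly(m,q,1); pts=P[(m>0)&(c["depth"]>0)]
for _ in range(5):
    A=np.c_[pts[:,:2],np.ones(len(pts))]; x=np.linalg.lstsq(A,pts[:,2],rcond=None)[0]; r=pts[:,2]-A@x; pts=pts[abs(r)<2.5*r.std()]
print("plane",x,r.std())
cs=f([(220,299),(470,266),(440,47),(191,78)])
W=plane(c,cs,.052)
for _ in range(3): W=np.vstack([plane(c,cs[i:i+1],np.r_[W[i,:2],1]@x) for i in range(4)])
print(W)
print("edges",[np.linalg.norm(W[i]-W[(i+1)%4]) for i in range(4)])
for a,b in [(0,3),(1,2)]: e=W[b]-W[a]; print("yaw",np.arctan2(e[1],e[0]))
e=W[0]-W[1]; print("yaw y", np.arctan2(-e[0],e[1])); e=W[3]-W[2]; print("yaw y", np.arctan2(-e[0],e[1]))
print("screw",plane(c,f([(255,323)]),.055), "ear corners",plane(c,f([(238,340),(273,335)]),.052))
E
```

```text
thin [[ 0.47131332 -0.28231906  0.003     ]
 [ 0.45791101 -0.31302011  0.003     ]] rear [[ 0.34405985 -0.22809154  0.036     ]
 [ 0.33106112 -0.25614793  0.036     ]] 0.03349890154156049 0.030921319777355117
len 0.1386647558814678 yaw -0.41217745759339247
plane [0.04537789 0.00992313 0.02040643] 0.003943111110038388
[[ 0.62044774  0.0177388   0.04873706]
 [ 0.65245062 -0.20455871  0.0479834 ]
 [ 0.85249502 -0.17879177  0.05731669]
 [ 0.82075938  0.04588899  0.05810614]]
edges [np.float64(0.22459058893665992), np.float64(0.2019128723370579), np.float64(0.22691235522743258), np.float64(0.2024968257515537)]
yaw 0.13961764982581742
yaw 0.12810075364505139
yaw y 0.14298177289036954
yaw y 0.14031944924984416
screw [[ 0.59805085 -0.01341932  0.055     ]] ear corners [[ 0.58324264  0.00143558  0.052     ]
 [ 0.58796759 -0.02937927  0.052     ]]
```

Candidates: orange wedge (336,237) with y≈-0.27, orange wedge (231,224) with y≈+0.11, and the blue packer (185,236). I choose (336,237), which is farthest right. Its handle is at about (0.355,-0.250), its yaw is -0.41, and its measured length is 139 mm, so it checks out. The platform yaw is 0.139 and the foot is at about (0.598,-0.0134); the screw and the plate centre agree on that.

```bash
python3 -m inch '[{"az":0.134,"gripper":100},{"az":0.134},{"az":0.134},{"az":0.134},{"az":0.135},{"dx":4,"dy":-45},{"dx":4,"dy":-45},{"dx":4,"dy":-45}]'; python3 -m inch '[{"dx":4,"dy":-45},{"dx":4,"dy":-45},{"dx":4,"dy":-45},{"dx":4,"dy":-45},{"dx":4,"dy":-45},{"dx":4,"dy":-42,"dz":20},{"dz":40},{}]'
python3 - <<'E'
from h import *
from rig import optics,robot
o=robot.get_obs(); print(o["position"],o["tool_rot"],o["ft_force"])
c=optics.camera("wrist"); np.savez("w1.npz",**{k:np.array(v) for k,v in c.items()})
crop(c["img"],0,0,512,384,1.5,"pics/w1.png")
E
```

```text
[ 0.15990926 -0.6035282   0.22166372] [ 9.91640612e-01  1.29026958e-01  4.15701547e-05 -9.69334730e-04] [ 0.18183632  0.10183253 -0.52647492]invalid input
invalid input
```

View pics/w1.png

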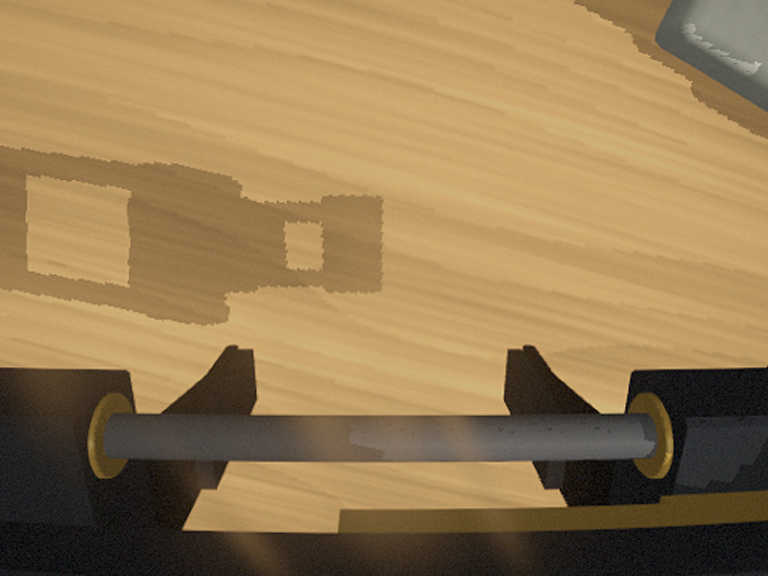

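The calls were refused as invalid input, and the arm did not move. Every row probably needs all its keys.

```bash
python3 -m inch '[{"ax":0,"ay":0,"az":0.134,"dx":0,"dy":0,"dz":0,"gripper":100},{"ax":0,"ay":0,"az":0.134,"dx":0,"dy":0,"dz":0,"gripper":100},{"ax":0,"ay":0,"az":0.134,"dx":0,"dy":0,"dz":0,"gripper":100},{"ax":0,"ay":0,"az":0.134,"dx":0,"dy":0,"dz":0,"gripper":100},{"ax":0,"ay":0,"az":0.135,"dx":0,"dy":0,"dz":0,"gripper":100}]'
```

```text
time: 0.65
position: [0.16, -0.6038, 0.2221]
tool_rot: [0.978, -0.207, -0.0, -0.0]
ft_force: [-0.7, 0.2, 0.5]
grip_width: 0.0871
```

```bash
python3 -m inch '[{"ax":0,"ay":0,"az":0,"dx":4,"dy":-45,"dz":0,"gripper":100},{"ax":0,"ay":0,"az":0,"dx":4,"dy":-45,"dz":0,"gripper":100},{"ax":0,"ay":0,"az":0,"dx":4,"dy":-45,"dz":0,"gripper":100},{"ax":0,"ay":0,"az":0,"dx":4,"dy":-45,"dz":0,"gripper":100},{"ax":0,"ay":0,"az":0,"dx":4,"dy":-45,"dz":0,"gripper":100},{"ax":0,"ay":0,"az":0,"dx":4,"dy":-45,"dz":0,"gripper":100},{"ax":0,"ay":0,"az":0,"dx":4,"dy":-45,"dz":0,"gripper":100},{"ax":0,"ay":0,"az":0,"dx":4,"dy":-45,"dz":0,"gripper":100}]'
python3 -m inch '[{"ax":0,"ay":0,"az":0,"dx":5,"dy":-42,"dz":10,"gripper":100},{"ax":0,"ay":0,"az":0,"dx":0,"dy":0,"dz":30,"gripper":100},{"ax":0,"ay":0,"az":0,"dx":0,"dy":0,"dz":30,"gripper":100},{"ax":0,"ay":0,"az":0,"dx":0,"dy":0,"dz":0,"gripper":100}]'
python3 - <<'E'
from h import *
from rig import optics,robot
o=robot.get_obs(); print(o["position"],o["tool_rot"],o["ft_force"])
c=optics.camera("wrist"); np.savez("w2.npz",**{k:np.array(v) for k,v in c.items()})
print(c["position"])
crop(c["img"],0,0,512,384,1.5,"pics/w2.png")
E
```

```text
time: 1.45
position: [0.334, -0.2854, 0.2226]
tool_rot: [0.979, -0.205, 0.0, -0.0]
ft_force: [0.6, -0.2, 1.1]
grip_width: 0.0874
time: 1.85
position: [0.3533, -0.2481, 0.15]
tool_rot: [0.979, -0.204, -0.003, -0.002]
ft_force: [-0.5, 1.4, 0.3]
grip_width: 0.0873
[ 0.35331855 -0.24808021  0.15003101] [ 0.97894916 -0.20406426 -0.00320224 -0.00246314] [-0.50397866  1.42362415  0.31593774]
[ 0.42789179 -0.28261775  0.31141357]
```

View pics/w2.png

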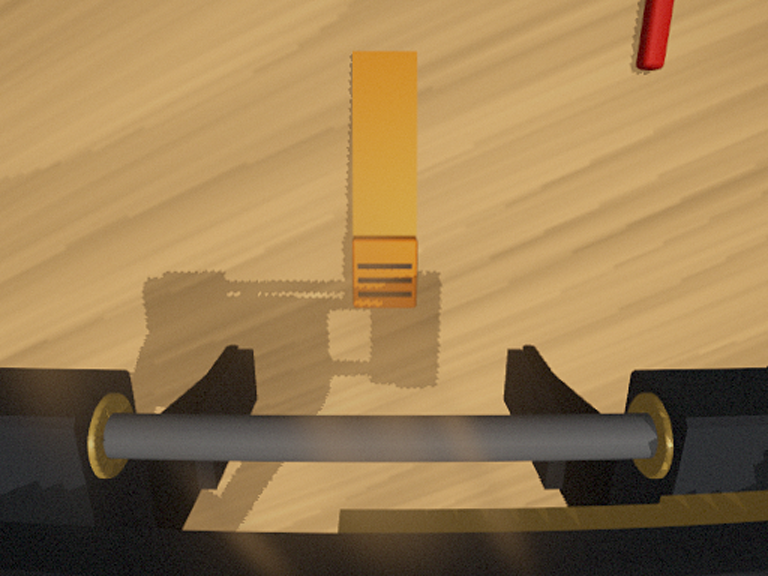

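The wrist view shows the orange shim well aligned, with the handle at (352..417, 237..307). I'll check where that puts it.

```bash
python3 - <<'E'
from h import *
c=load("w2"); f=lambda a:(np.array(a)+.5)/1.5-.5
h=plane(c,f([(353,237),(417,237),(352.5,307),(417,307)]),.036); t=plane(c,f([(352,52),(417,52)]),.003)
print(h,t,np.linalg.norm(h[0]-h[1]),np.linalg.norm(t[0]-t[1])); hc=h.mean(0)
d=t.mean(0)-h.mean(0); print(hc,np.hypot(*d[:2]),np.arctan2(d[1],d[0]))
p=np.array([.3533,-.2481]);psi=2*np.arctan2(-.204,.979); e=hc[:2]-p
print("psi",psi,"dx",e@[np.cos(psi),np.sin(psi)],"dy",e@[np.sin(psi),-np.cos(psi)])
E
```

```text
[[ 0.38327866 -0.24573679  0.036     ]
 [ 0.36941803 -0.27753433  0.036     ]
 [ 0.34685147 -0.22883317  0.036     ]
 [ 0.33231338 -0.26222687  0.036     ]] [[ 0.47367738 -0.28408062  0.003     ]
 [ 0.45920657 -0.31717918  0.003     ]] 0.03468718093352127 0.03612366528803621
[ 0.35796539 -0.25358279  0.036     ] 0.11823959340054903 -0.40922282975850366
psi -0.4108723577562231 dx 0.006466975831732357 dy 0.0031630709389631187
```

```bash
python3 -m inch '[{"ax":0,"ay":0,"az":0,"dx":5,"dy":2,"dz":30,"gripper":100},{"ax":0,"ay":0,"az":0,"dx":0,"dy":0,"dz":40,"gripper":100},{"ax":0,"ay":0,"az":0,"dx":0,"dy":0,"dz":40,"gripper":100},{"ax":0,"ay":0,"az":0,"dx":0,"dy":0,"dz":22,"gripper":80},{"ax":0,"ay":0,"az":0,"dx":0,"dy":0,"dz":8,"gripper":70},{"ax":0,"ay":0,"az":0,"dx":0,"dy":0,"dz":0,"gripper":60},{"ax":0,"ay":0,"az":0,"dx":0,"dy":0,"dz":0,"gripper":52},{"ax":0,"ay":0,"az":0,"dx":0,"dy":0,"dz":0,"gripper":46}]' 30
python3 -m inch '[{"ax":0,"ay":0,"az":0,"dx":0,"dy":0,"dz":0,"gripper":42},{"ax":0,"ay":0,"az":0,"dx":0,"dy":0,"dz":0,"gripper":38},{"ax":0,"ay":0,"az":0,"dx":0,"dy":0,"dz":0,"gripper":30},{"ax":0,"ay":0,"az":0,"dx":0,"dy":0,"dz":0,"gripper":20},{"ax":0,"ay":0,"az":0,"dx":0,"dy":0,"dz":0,"gripper":0},{"ax":0,"ay":0,"az":0,"dx":0,"dy":0,"dz":0,"gripper":0}]' 30
python3 - <<'E'
from h import *
from rig import optics,robot
o=robot.get_obs(); print(o["position"],o["tool_rot"],o["ft_force"],o["grip_width"])
c=optics.camera("wrist"); np.savez("w3.npz",**{k:np.array(v) for k,v in c.items()})
crop(c["img"],0,0,512,384,1.5,"pics/w3.png")
E
```

```text
time: 2.7
position: [0.3595, -0.2555, 0.014]
tool_rot: [0.979, -0.205, 0.001, 0.001]
ft_force: [-0.2, -0.2, 0.4]
grip_width: 0.0551
time: 3.3
position: [0.3589, -0.2546, 0.0132]
tool_rot: [0.979, -0.205, 0.0, 0.0]
ft_force: [0.3, 1.2, 6.4]
grip_width: 0.0354
[ 0.35891698 -0.25455942  0.01321726] [ 9.78854897e-01 -2.04555243e-01  4.03626426e-04  2.81783213e-04] [0.28202561 1.24826176 6.36895933] 0.035423267555137763
```

View pics/w3.png

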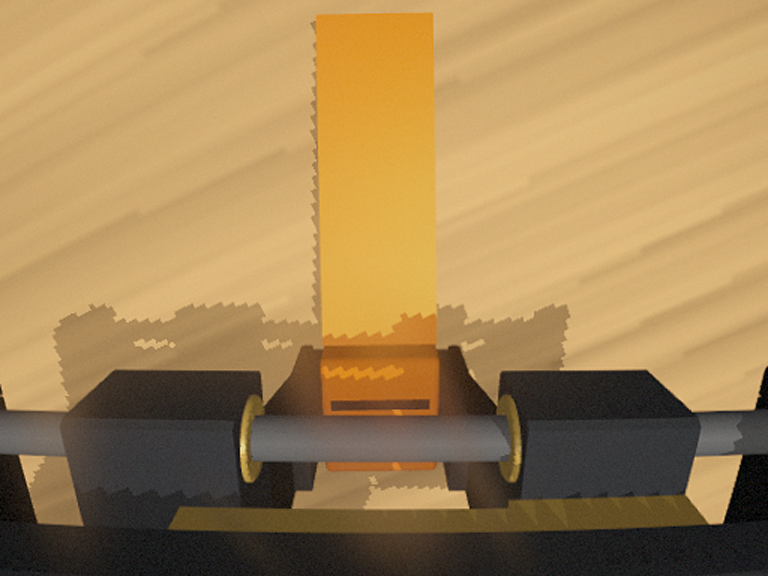

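```bash
python3 -m inch '[{"ax":0,"ay":0,"az":0,"dx":0,"dy":0,"dz":-10,"gripper":0},{"ax":0,"ay":0,"az":0,"dx":0,"dy":0,"dz":-25,"gripper":0},{"ax":0,"ay":0,"az":-0.137,"dx":0,"dy":0,"dz":0,"gripper":0},{"ax":0,"ay":0,"az":-0.137,"dx":0,"dy":0,"dz":0,"gripper":0},{"ax":0,"ay":0,"az":-0.137,"dx":0,"dy":0,"dz":0,"gripper":0},{"ax":0,"ay":0,"az":-0.138,"dx":0,"dy":0,"dz":0,"gripper":0},{"ax":0,"ay":0,"az":0,"dx":0,"dy":0,"dz":0,"gripper":0}]'
python3 - <<'E'
from h import *
from rig import optics,robot
o=robot.get_obs(); print(o["position"],o["tool_rot"],o["ft_force"],o["grip_width"])
c=optics.camera("wrist"); np.savez("w4.npz",**{k:np.array(v) for k,v in c.items()})
crop(c["img"],0,0,512,384,1.5,"pics/w4.png")
hsv=cv2.cvtColor(c["img"],cv2.COLOR_RGB2HSV); m=cv2.inRange(hsv,(8,190,120),(22,255,255)); m[230:]=0
n,l,s,ce=cv2.connectedComponentsWithStats(m); i=1+np.argmax(s[1:,4]); print(s[i])
ys,xs=np.where(l==i); y0=ys.min()
T=R.from_quat(o["tool_rot"])
zb=o["position"][2]-.0102  # bottom height guess
for row,zz in ((y0,.003),(y0+60,.010),(y0+120,.016)):
    r=xs[ys==row+2]; w=plane(c,[(r.min()-.5,row),(r.max()+.5,row)],zb+zz); print(row,r.min(),r.max(),T.inv().apply(w-o["position"])*1000)
E
```

```text
time: 4.05
position: [0.3586, -0.2544, 0.048]
tool_rot: [0.998, 0.068, 0.0, 0.0]
ft_force: [0.2, -1.0, -0.9]
grip_width: 0.0357
[ 0.35863776 -0.25438811  0.04798939] [9.97665894e-01 6.82844183e-02 6.41749731e-06 4.33848958e-05] [ 0.24500924 -0.97963181 -0.88103479] 0.03570614938131887
[ 211    9   78  113 7509]
9 211 288 [[115.86261699 -17.68731192   7.19925052]
 [115.78901341  17.53465645   7.20232995]]
69 212 288 [[ 89.26426072 -17.13193569   0.19911606]
 [ 89.20754665  17.39953591   0.20213523]]Traceback (most recent call last):
  File "<stdin>", line 12, in <module>
    return umr_minimum(a, axis, None, out, keepdims, initial, where)
ValueError: zero-size array to reduction operation minimum which has no identity
```

View pics/w4.png

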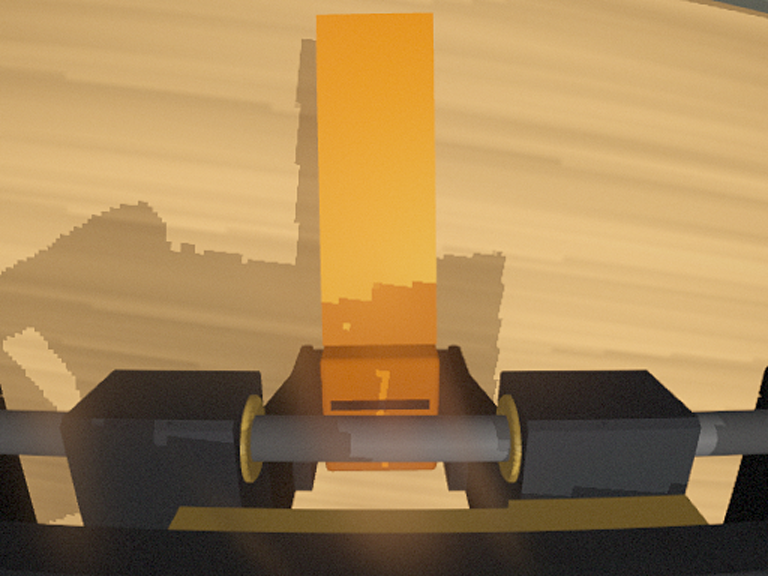

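```bash
python3 -m inch '[{"ax":0,"ay":0,"az":0,"dx":12,"dy":-20,"dz":0,"gripper":0},{"ax":0,"ay":0,"az":0,"dx":24,"dy":-40,"dz":0,"gripper":0},{"ax":0,"ay":0,"az":0,"dx":24,"dy":-40,"dz":0,"gripper":0},{"ax":0,"ay":0,"az":0,"dx":24,"dy":-40,"dz":0,"gripper":0},{"ax":0,"ay":0,"az":0,"dx":24,"dy":-40,"dz":0,"gripper":0},{"ax":0,"ay":0,"az":-0.002,"dx":16,"dy":-26,"dz":0,"gripper":0},{"ax":0,"ay":0,"az":0,"dx":0,"dy":0,"dz":0,"gripper":0}]'
python3 - <<'E'
from h import *
from rig import optics,robot
o=robot.get_obs(); print(o["position"],o["tool_rot"],o["ft_force"],o["grip_width"])
for n in("wrist","scene"):
    c=optics.camera(n); np.savez(n[0]+"5.npz",**{k:np.array(v) for k,v in c.items()})
    if n=="wrist": crop(c["img"],0,0,512,384,1.5,"pics/w5.png")
    else: crop(c["img"],150,130,360,260,3.8,"pics/s5.png")
E
```

```text
time: 4.8
position: [0.4545, -0.0304, 0.0478]
tool_rot: [0.997, 0.071, 0.001, 0.0]
ft_force: [0.6, -0.9, -0.5]
grip_width: 0.0361
[ 0.45450713 -0.03035549  0.04779848] [9.97481873e-01 7.09196827e-02 5.57498602e-04 3.05420741e-05] [ 0.55327013 -0.90006258 -0.49896178] 0.036148260435341126
```

View pics/w5.png

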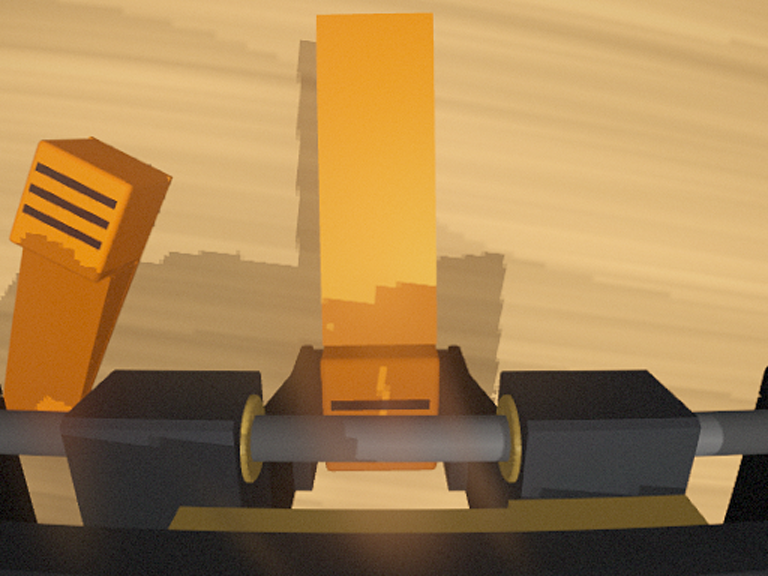

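View pics/s5.png

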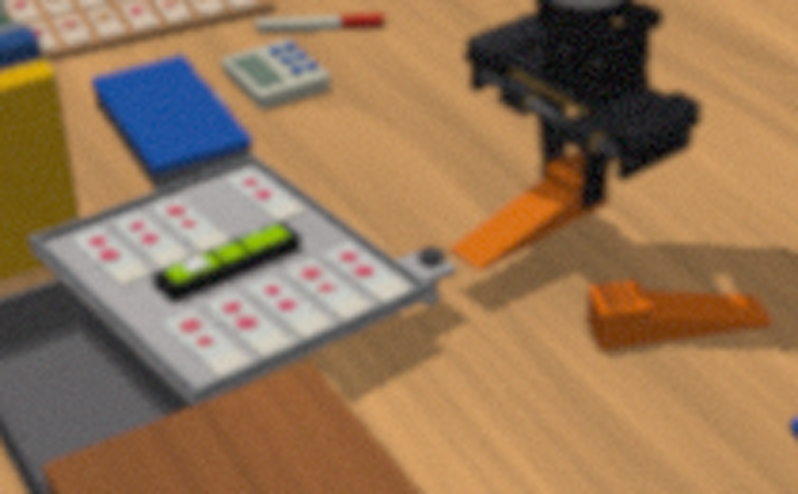

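```bash
python3 - <<'E'
from h import *
c=load("s5"); f=lambda a:(np.array(a)+.5)/3.8-.5+np.array([150,130])
t=load("top0")
p1,d1=ray(c,f([(431,257)])); p2,d2=ray(t,[(255.5/4-.5+200,323.5/4-.5+100)])
d1=d1[0];d2=d2[0]; ab=np.linalg.lstsq(np.c_[d1,-d2],p2-p1,rcond=None)[0]; print(p1+d1*ab[0],p2+d2*ab[1])
# thin end from scene: corners
bt=.0478-.0132
w=plane(c,f([(455,248),(484,267)]),bt+.003); print(w,np.linalg.norm(w[0]-w[1]),w.mean(0))
E
```

```text
[ 0.5989801  -0.01366389  0.05148224] [ 0.59866709 -0.01342878  0.05142763]
[[ 0.56749974 -0.02981053  0.0376    ]
 [ 0.56161771  0.00262116  0.0376    ]] 0.032960772137087466 [ 0.56455873 -0.01359468  0.0376    ]
```

```bash
python3 -m inch '[{"ax":0,"ay":0,"az":0,"dx":0,"dy":3.5,"dz":0,"gripper":0},{"ax":0,"ay":0,"az":0,"dx":0,"dy":0,"dz":15,"gripper":0},{"ax":0,"ay":0,"az":0,"dx":0,"dy":0,"dz":12,"gripper":0},{"ax":0,"ay":0,"az":0,"dx":0,"dy":0,"dz":4,"gripper":0},{"ax":0,"ay":0,"az":0,"dx":0,"dy":0,"dz":1,"gripper":0},{"ax":0,"ay":0,"az":0,"dx":0,"dy":0,"dz":1,"gripper":0},{"ax":0,"ay":0,"az":0,"dx":0,"dy":0,"dz":0,"gripper":0},{"ax":0,"ay":0,"az":0,"dx":0,"dy":0,"dz":0,"gripper":0}]'
```

```text
time: 5.7
position: [0.4542, -0.0372, 0.0149]
tool_rot: [0.998, 0.069, 0.0, 0.0]
ft_force: [0.4, -0.2, -0.4]
grip_width: 0.0358
```

```bash
python3 -m inch '[{"ax":0,"ay":0,"az":0,"dx":0,"dy":-2.5,"dz":1,"gripper":0},{"ax":0,"ay":0,"az":0,"dx":0,"dy":0,"dz":0.6,"gripper":0},{"ax":0,"ay":0,"az":0,"dx":0,"dy":0,"dz":0,"gripper":0},{"ax":0,"ay":0,"az":0,"dx":0,"dy":0,"dz":0,"gripper":0}]'
python3 - <<'E'
from h import *
from rig import optics,robot
o=robot.get_obs(); print(o["position"],o["tool_rot"],o["ft_force"],o["grip_width"])
for n in("top","scene"):
    c=optics.camera(n); np.savez(n[0]+"6.npz",**{k:np.array(v) for k,v in c.items()})
    if n=="top": crop(c["img"],210,110,310,260,4,"pics/t6.png")
    else: crop(c["img"],190,150,330,240,5.5,"pics/s6.png")
E
```

```text
time: 6.1
position: [0.4535, -0.0341, 0.0132]
tool_rot: [0.998, 0.069, 0.0, -0.0]
ft_force: [-0.3, 3.3, 4.1]
grip_width: 0.0359
[ 0.45351086 -0.034149    0.01322331] [ 9.97585506e-01  6.94489075e-02  3.39525557e-05 -8.34637702e-05] [-0.30169039  3.26726568  4.14125706] 0.03591981635784908
```

View pics/t6.png

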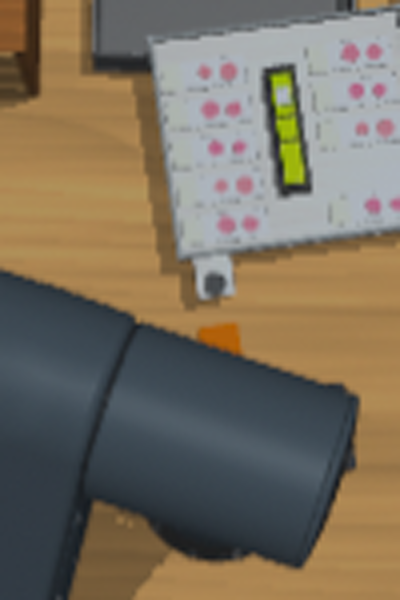

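View pics/s6.png

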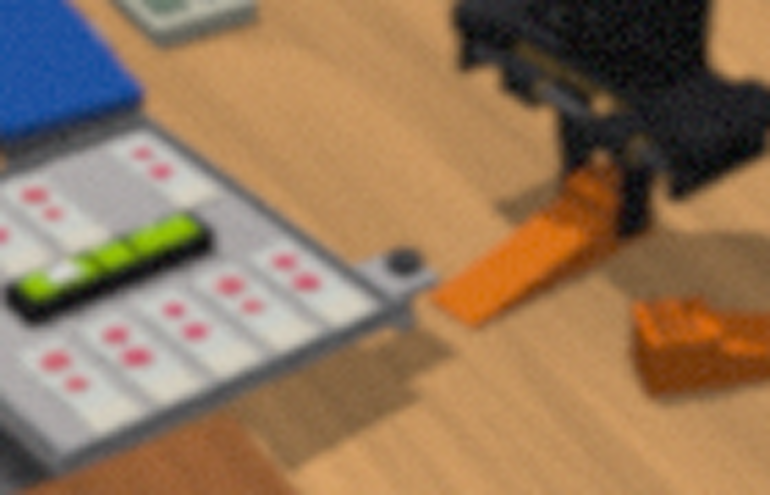

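```bash
python3 - <<'E'
from h import *
c=load("t6"); f=lambda a:(np.array(a)+.5)/4-.5+np.array([210,110])
t=plane(c,f([(198,330),(239.5,323)]),.003); print(t,t.mean(0),np.linalg.norm(t[0]-t[1]))
s=plane(c,f([(214.5,283)]),.0515)[0]; print(s)
a=.139; e=s[:2]-t.mean(0)[:2]; print("ahead",e@[np.cos(a),np.sin(a)],"left",e@[-np.sin(a),np.cos(a)])
c=load("s6"); f=lambda a:(np.array(a)+.5)/5.5-.5+np.array([190,150])
t=plane(c,f([(430,299),(475,325)]),.002); print(t,t.mean(0),np.linalg.norm(t[0]-t[1]))
e=s[:2]-t.mean(0)[:2]; print("ahead",e@[np.cos(a),np.sin(a)],"left",e@[-np.sin(a),np.cos(a)])
E
```

```text
[[ 0.56374248  0.00149136  0.003     ]
 [ 0.57046166 -0.03602393  0.003     ]] [ 0.56710207 -0.01726628  0.003     ] 0.038112260019908015
[ 0.59865089 -0.01298723  0.0515    ]
ahead 0.03183740717845656 left -0.00013340331254294363
[[ 0.57025556 -0.03431265  0.002     ]
 [ 0.56171879 -0.00206026  0.002     ]] [ 0.56598718 -0.01818645  0.002     ] 0.03336305485511478
ahead 0.03306904256480837 left 0.0006234219176964836
```

```bash
python3 -m inch '[{"ax":0,"ay":0,"az":0,"dx":5,"dy":0,"dz":-0.2,"gripper":0},{"ax":0,"ay":0,"az":0,"dx":5,"dy":0,"dz":0,"gripper":0},{"ax":0,"ay":0,"az":0,"dx":5,"dy":0,"dz":0,"gripper":0},{"ax":0,"ay":0,"az":0,"dx":5,"dy":0,"dz":0,"gripper":0},{"ax":0,"ay":0,"az":0,"dx":5,"dy":0,"dz":0,"gripper":0},{"ax":0,"ay":0,"az":0,"dx":5,"dy":0,"dz":0,"gripper":0},{"ax":0,"ay":0,"az":0,"dx":4,"dy":0,"dz":0,"gripper":0},{"ax":0,"ay":0,"az":0,"dx":4,"dy":0,"dz":0,"gripper":0}]'
python3 -m inch '[{"ax":0,"ay":0,"az":0,"dx":3,"dy":0,"dz":0,"gripper":0},{"ax":0,"ay":0,"az":0,"dx":3,"dy":0,"dz":0,"gripper":0},{"ax":0,"ay":0,"az":0,"dx":0,"dy":0,"dz":0,"gripper":0}]'
cat > look.py <<'E'
import sys
from h import *
from rig import optics,robot
o=robot.get_obs(); print(o["time"],o["position"],o["tool_rot"],o["ft_force"],o["grip_width"])
k=sys.argv[1]
for n in("top","scene"):
    c=optics.camera(n); np.savez(n[0]+k+".npz",**{a:np.array(v) for a,v in c.items()})
    if n=="top": a=cv2.resize(c["img"][110:230,230:300,::-1],None,fx=5,fy=5,interpolation=cv2.INTER_CUBIC)
    else: b=cv2.resize(c["img"][160:240,185:275,::-1],None,fx=4.8,fy=5,interpolation=cv2.INTER_CUBIC)
H=np.zeros((600,350+432,3),np.uint8); H[:,:350]=a; H[:400,350:]=b
cv2.imwrite(f"pics/l{k}.png",H)
E
python3 look.py 7
```

```text
time: 7.0
position: [0.4892, -0.0289, 0.0132]
tool_rot: [0.998, 0.07, -0.002, -0.001]
ft_force: [-5.1, -0.9, 7.8]
grip_width: 0.0358
time: 7.3
position: [0.4962, -0.0282, 0.0132]
tool_rot: [0.998, 0.07, -0.001, -0.0]
ft_force: [-2.9, -0.3, 5.9]
grip_width: 0.0358
7.3 [ 0.49620082 -0.02821584  0.01321718] [ 9.97574944e-01  6.95896488e-02 -1.19831061e-03 -2.76321776e-04] [-2.86130922 -0.34206626  5.88291842] 0.0358339085666978
```

View pics/l7.png

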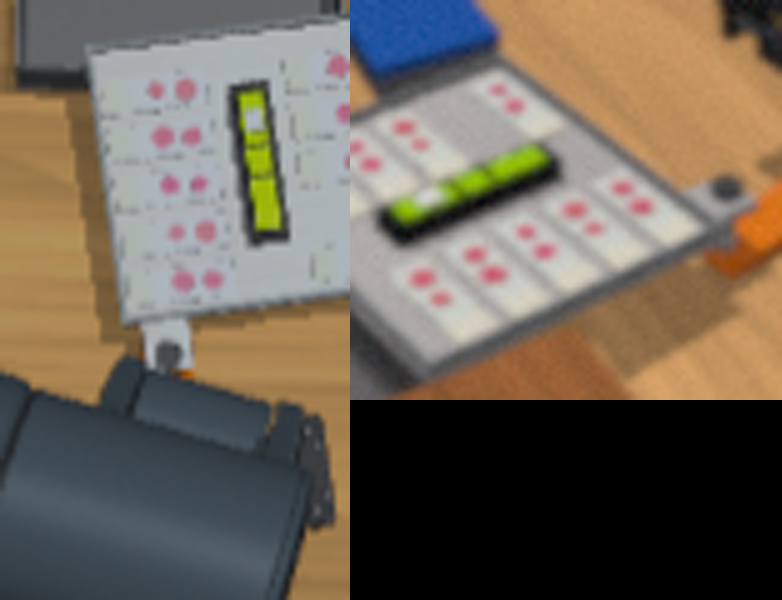

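```bash
python3 -m inch '[{"ax":0,"ay":0,"az":0,"dx":4,"dy":0,"dz":0,"gripper":0},{"ax":0,"ay":0,"az":0,"dx":4,"dy":0,"dz":0,"gripper":0},{"ax":0,"ay":0,"az":0,"dx":4,"dy":0,"dz":0,"gripper":0},{"ax":0,"ay":0,"az":0,"dx":4,"dy":0,"dz":0,"gripper":0},{"ax":0,"ay":0,"az":0,"dx":4,"dy":0,"dz":0,"gripper":0},{"ax":0,"ay":0,"az":0,"dx":0,"dy":0,"dz":0,"gripper":0}]'
cat >> look.py <<'E'
# bubble along vial: white vs green pixels in each view
for n in "ts":
    c=load(n+k); hsv=cv2.cvtColor(c["img"],cv2.COLOR_RGB2HSV).astype(int)
    o0=np.array([.5988,-.0135,.047]); a=.139; ex=np.array([np.cos(a),np.sin(a),0]); ey=np.array([-np.sin(a),np.cos(a),0])
    xs=np.arange(80,180,1.)/1000
    # vial top points at height interpolated
    W=[]
    for dy in (-.086,-.084,-.082,-.080,-.078):
        P=o0+xs[:,None]*ex+dy*ey+np.array([0,0,.019])+np.c_[0*xs,0*xs,.03*xs]
        uv=proj(c,P).astype(np.float32)
        W.append(cv2.remap(c["img"].astype(np.float32),uv[:,None,0],uv[:,None,1],cv2.INTER_LINEAR)[:,0])
    W=np.array(W).mean(0)
    b=W[:,2]; v=W[:,1]
    print(n,"blue"," ".join(f"{int(x)}" for x in b[::3])); print(n,"green"," ".join(f"{int(x)}" for x in v[::3]))
    w=np.clip(b-np.median(b)-30,0,None)
E
python3 look.py 8
```

```text
time: 8.0
position: [0.5099, -0.0243, 0.0131]
tool_rot: [0.998, 0.07, -0.007, -0.002]
ft_force: [-11.7, 0.1, 13.1]
grip_width: 0.0357
8.0 [ 0.50987506 -0.0242769   0.01305098] [ 0.9975089   0.07013066 -0.00735396 -0.00190097] [-11.66164589   0.06939446  13.06306578] 0.03572136639011229
t blue 22 15 12 11 10 10 10 10 10 10 12 21 25 18 10 10 10 10 16 36 87 154 177 180 169 137 77 22 10 10 10 12 27 43
t green 168 180 180 180 180 180 180 180 180 180 180 155 142 155 175 180 180 180 164 133 123 160 175 178 175 174 178 180 180 180 179 176 133 85
s blue 21 13 11 13 12 12 13 13 14 11 12 12 12 14 11 10 10 15 43 88 134 160 170 166 150 116 66 24 11 13 17 15 22 26
s green 166 182 184 185 185 185 186 184 184 180 165 144 146 168 182 183 179 168 147 141 163 183 189 187 184 182 182 184 185 186 184 172 141 91
```

View pics/l8.png

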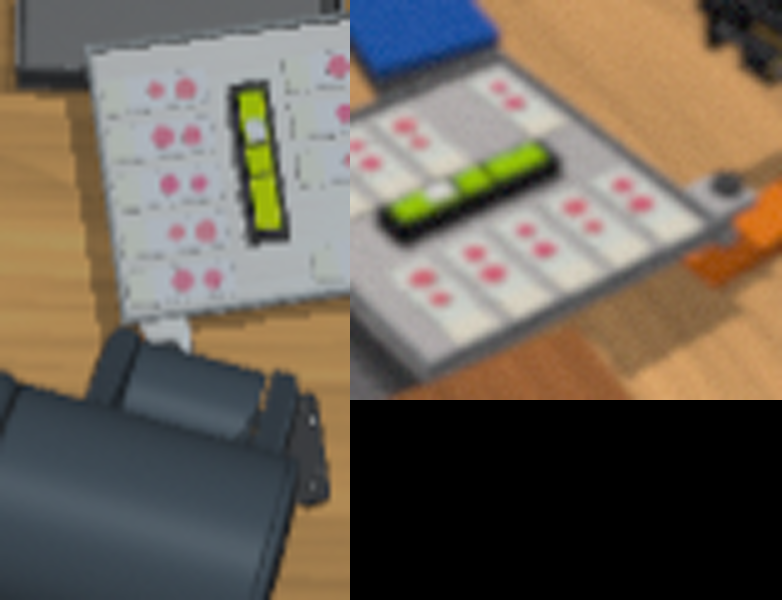

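```bash
python3 -m inch '[{"ax":0,"ay":0,"az":0,"dx":3,"dy":0,"dz":-1,"gripper":0},{"ax":0,"ay":0,"az":0,"dx":3,"dy":0,"dz":-0.5,"gripper":0},{"ax":0,"ay":0,"az":0,"dx":3,"dy":0,"dz":0,"gripper":0},{"ax":0,"ay":0,"az":0,"dx":3,"dy":0,"dz":0,"gripper":0},{"ax":0,"ay":0,"az":0,"dx":0,"dy":0,"dz":0,"gripper":0},{"ax":0,"ay":0,"az":0,"dx":0,"dy":0,"dz":0,"gripper":0}]'
python3 look.py 9
```

```text
time: 8.7
position: [0.5296, -0.024, 0.0145]
tool_rot: [0.998, 0.069, 0.001, 0.0]
ft_force: [-2.1, 0.9, -3.5]
grip_width: 0.0357
8.7 [ 0.52962381 -0.0240139   0.01452962] [9.97588731e-01 6.94000733e-02 5.80200630e-04 1.30459234e-04] [-2.08466174  0.92075648 -3.45246718] 0.035735964556192566
t blue 18 10 10 10 10 10 10 10 10 10 10 10 17 32 70 151 176 179 177 154 94 18 10 10 10 10 10 10 10 10 10 10 14 36
t green 137 171 181 180 180 180 180 180 181 181 180 176 149 129 136 166 177 179 176 157 129 158 175 180 180 180 180 180 181 180 180 179 156 101
s blue 12 14 11 14 13 11 14 13 11 11 12 28 56 90 119 135 140 134 108 67 29 10 11 9 8 10 8 9 8 9 9 10 17 22
s green 154 160 161 162 165 166 165 165 163 154 134 125 143 160 167 169 168 159 138 134 156 169 175 177 177 180 178 180 181 181 180 170 137 88
```

View pics/l9.png

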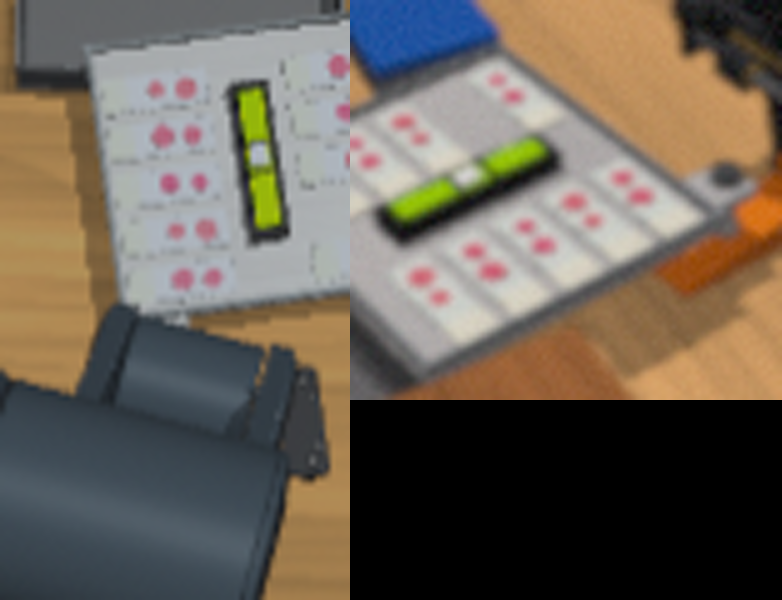

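```bash
python3 -m inch '[{"ax":0,"ay":0,"az":0,"dx":0,"dy":0,"dz":0.5,"gripper":0},{"ax":0,"ay":0,"az":0,"dx":0,"dy":0,"dz":0.5,"gripper":0},{"ax":0,"ay":0,"az":0,"dx":0,"dy":0,"dz":0.3,"gripper":0},{"ax":0,"ay":0,"az":0,"dx":0,"dy":0,"dz":0,"gripper":0}]'
python3 look.py 10
```

```text
time: 9.2
position: [0.5296, -0.0241, 0.0135]
tool_rot: [0.998, 0.069, 0.001, 0.0]
ft_force: [-0.6, 0.9, -2.8]
grip_width: 0.0361
9.2 [ 0.529641   -0.02408708  0.01351268] [9.97594856e-01 6.93092619e-02 8.29581721e-04 2.01512878e-04] [-0.59797533  0.90539237 -2.80405237] 0.036063618067400056
t blue 17 10 10 10 10 10 10 10 10 10 10 11 18 20 25 117 161 175 178 169 131 65 21 10 10 10 10 10 10 10 10 11 23 39
t green 146 174 181 180 180 180 180 180 180 180 181 170 143 138 164 172 176 178 177 174 171 176 179 180 180 180 180 180 181 180 180 179 156 101
s blue 10 8 9 10 9 9 9 10 13 10 11 15 30 62 103 131 141 143 135 106 70 31 12 9 9 14 10 13 9 10 9 12 19 28
s green 156 162 165 165 167 168 168 170 168 160 143 133 144 155 165 173 175 171 163 161 169 174 177 178 176 181 180 181 182 183 183 170 138 91
```

View pics/l10.png

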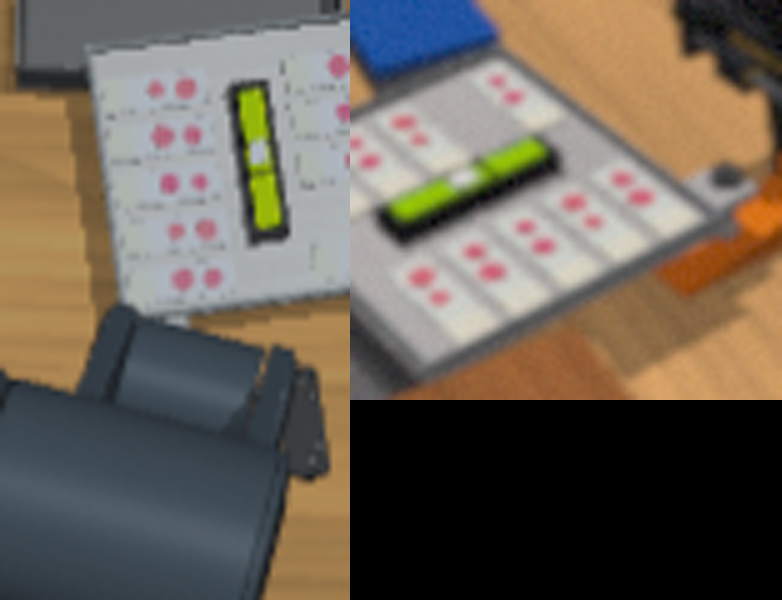

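```bash
python3 -m inch '[{"ax":0,"ay":0,"az":0,"dx":0,"dy":0,"dz":0.4,"gripper":0},{"ax":0,"ay":0,"az":0,"dx":0,"dy":0,"dz":0.3,"gripper":0},{"ax":0,"ay":0,"az":0,"dx":0,"dy":0,"dz":0,"gripper":0}]'
python3 look.py 11|grep -v green
```

```text
time: 9.6
position: [0.5296, -0.0242, 0.0133]
tool_rot: [0.998, 0.069, 0.001, 0.0]
ft_force: [-1.1, 1.2, 3.1]
grip_width: 0.0354
9.6 [ 0.52963303 -0.02416721  0.01326808] [9.97600944e-01 6.92210924e-02 8.58822163e-04 2.42953698e-04] [-1.09918153  1.15227482  3.06790551] 0.03542597811542243
t blue 18 10 10 10 10 10 10 10 10 10 11 11 18 20 17 64 138 169 178 178 166 103 32 10 10 10 10 10 10 10 10 11 22 39
s blue 13 11 12 15 11 9 11 15 12 11 15 16 16 39 81 115 137 144 141 121 85 49 19 6 9 11 12 10 8 8 9 10 20 30
```

```bash
python3 -m inch '[{"ax":0,"ay":0,"az":0,"dx":2,"dy":0,"dz":0,"gripper":0},{"ax":0,"ay":0,"az":0,"dx":2,"dy":0,"dz":0,"gripper":0},{"ax":0,"ay":0,"az":0,"dx":2,"dy":0,"dz":0,"gripper":0},{"ax":0,"ay":0,"az":0,"dx":2,"dy":0,"dz":0,"gripper":0},{"ax":0,"ay":0,"az":0,"dx":0,"dy":0,"dz":0,"gripper":0},{"ax":0,"ay":0,"az":0,"dx":0,"dy":0,"dz":0,"gripper":0}]'
python3 look.py 12
```

```text
time: 10.3
position: [0.5308, -0.0232, 0.013]
tool_rot: [0.998, 0.07, -0.006, -0.001]
ft_force: [-10.7, -5.3, 13.9]
grip_width: 0.0356
10.3 [ 0.5308401  -0.02322086  0.01303365] [ 9.97543324e-01  6.97989038e-02 -5.91450038e-03 -6.69315473e-04] [-10.65933968  -5.34619798  13.90356216] 0.03561127992938734
t blue 15 11 11 11 10 10 10 10 10 10 11 11 19 19 10 16 122 167 178 179 173 117 39 10 10 10 10 10 10 10 10 10 19 39
t green 151 175 181 181 180 180 180 180 180 180 180 167 141 141 168 172 174 177 177 175 174 166 171 177 180 181 180 181 181 180 179 178 150 99
s blue 11 9 9 12 13 11 11 10 10 15 11 10 14 32 68 110 134 143 142 129 107 66 27 10 9 10 11 9 12 14 9 13 25 27
s green 160 168 170 169 170 171 172 173 171 166 149 137 148 162 168 171 173 173 168 165 171 176 180 180 177 180 180 182 185 183 182 171 140 91
```

```bash
python3 -m inch '[{"ax":0,"ay":0,"az":0,"dx":1,"dy":0,"dz":-0.4,"gripper":0},{"ax":0,"ay":0,"az":0,"dx":1,"dy":0,"dz":0,"gripper":0},{"ax":0,"ay":0,"az":0,"dx":0,"dy":0,"dz":0,"gripper":0},{"ax":0,"ay":0,"az":0,"dx":0,"dy":0,"dz":0,"gripper":0}]'
python3 look.py 13
```

```text
time: 10.8
position: [0.5324, -0.0225, 0.0131]
tool_rot: [0.998, 0.07, -0.006, -0.001]
ft_force: [-11.2, -4.1, 10.5]
grip_width: 0.0359
10.8 [ 0.53236266 -0.02248126  0.01306555] [ 9.97538842e-01  6.98175622e-02 -6.38584302e-03 -9.93580606e-04] [-11.1509861   -4.05853244  10.52703281] 0.03588942372883526
t blue 18 10 10 10 10 10 10 10 10 10 10 11 18 21 12 36 128 168 178 179 173 111 35 10 10 10 10 10 10 10 10 11 20 39
t green 147 174 181 180 180 180 180 180 180 180 181 170 143 138 163 158 167 175 177 175 173 170 176 179 180 180 181 181 181 180 179 178 151 99
s blue 13 9 9 11 14 13 9 11 10 10 13 11 16 40 79 112 136 143 141 123 95 55 19 9 13 11 11 10 8 11 10 11 14 25
s green 162 166 166 167 169 170 170 173 171 164 148 132 143 162 171 174 175 172 167 166 173 176 179 180 180 180 180 182 181 183 184 172 139 90
```

```bash
python3 -m inch '[{"ax":0,"ay":0,"az":0,"dx":1.5,"dy":0,"dz":-0.3,"gripper":0},{"ax":0,"ay":0,"az":0,"dx":1.5,"dy":0,"dz":0,"gripper":0},{"ax":0,"ay":0,"az":0,"dx":0,"dy":0,"dz":0,"gripper":0},{"ax":0,"ay":0,"az":0,"dx":0,"dy":0,"dz":0,"gripper":0}]'
python3 look.py 14
```

```text
time: 11.3
position: [0.5356, -0.0216, 0.013]
tool_rot: [0.998, 0.07, -0.006, -0.001]
ft_force: [-9.7, -1.7, 8.8]
grip_width: 0.0357
11.3 [ 0.53561361 -0.02158161  0.01304712] [ 0.99753875  0.06983716 -0.00614292 -0.00121174] [-9.70137898 -1.67965665  8.77657128] 0.03574760669325061
t blue 18 10 10 10 10 10 10 10 10 10 11 11 16 18 30 138 169 177 178 166 118 47 15 10 10 10 10 10 10 10 10 11 20 38
t green 142 172 181 181 180 180 180 180 180 181 181 177 151 142 166 179 179 179 177 173 163 172 178 180 180 180 180 181 181 180 180 179 156 102
s blue 14 9 10 12 10 9 10 14 10 9 12 12 31 64 105 130 142 140 123 88 47 22 10 8 13 9 9 11 9 9 9 14 23 26
s green 156 161 162 165 167 167 168 170 167 157 140 131 144 159 169 173 174 168 155 152 164 174 176 177 178 180 180 181 181 182 183 171 139 90
```

View pics/l14.png

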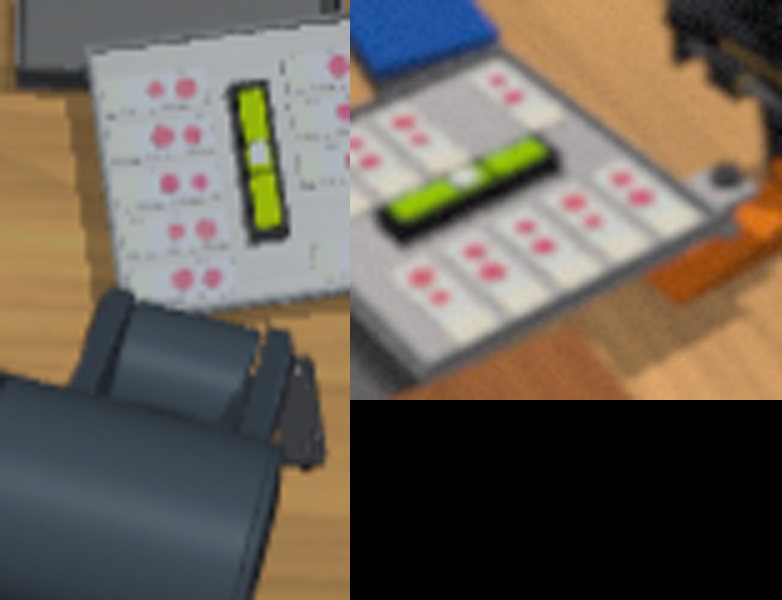

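```bash
python3 -m inch '[{"ax":0,"ay":0,"az":0,"dx":1.5,"dy":0,"dz":0,"gripper":0},{"ax":0,"ay":0,"az":0,"dx":1.5,"dy":0,"dz":0,"gripper":0},{"ax":0,"ay":0,"az":0,"dx":1,"dy":0,"dz":0,"gripper":0},{"ax":0,"ay":0,"az":0,"dx":0,"dy":0,"dz":0,"gripper":0},{"ax":0,"ay":0,"az":0,"dx":0,"dy":0,"dz":0,"gripper":0}]'
python3 look.py 15
```

```text
time: 11.9
position: [0.5391, -0.0208, 0.013]
tool_rot: [0.998, 0.07, -0.007, -0.001]
ft_force: [-10.0, -1.3, 9.2]
grip_width: 0.036
11.9 [ 0.53907179 -0.02082598  0.01304775] [ 0.99753459  0.06984986 -0.00661839 -0.00139305] [-10.04461957  -1.33818074   9.20023242] 0.03595159782277685
t blue 17 10 10 10 10 10 10 10 10 10 10 10 17 36 79 153 176 179 173 144 86 18 10 10 10 10 10 10 10 10 10 10 14 36
t green 136 171 181 181 180 180 180 180 181 181 181 176 148 129 143 170 178 179 174 154 128 159 176 180 180 180 181 181 181 180 180 179 156 102
s blue 15 11 11 9 13 12 14 12 11 11 16 30 55 90 118 136 140 132 109 70 33 9 9 8 11 9 12 10 8 9 9 13 19 22
s green 155 160 161 162 165 166 164 166 163 152 134 126 143 161 167 169 168 157 138 136 158 170 175 176 176 179 180 181 181 182 181 171 138 87
```

```bash
python3 -m inch '[{"ax":0,"ay":0,"az":0,"dx":1.5,"dy":0,"dz":0,"gripper":0},{"ax":0,"ay":0,"az":0,"dx":1.5,"dy":0,"dz":0,"gripper":0},{"ax":0,"ay":0,"az":0,"dx":0,"dy":0,"dz":0,"gripper":0},{"ax":0,"ay":0,"az":0,"dx":0,"dy":0,"dz":0,"gripper":0}]'
python3 look.py 16
python3 - <<'E'
from h import *
c=load("t16"); crop(c["img"],270,120,295,162,14,"pics/a16.png"); c=load("s16"); crop(c["img"],185,180,240,215,12,"pics/b16.png")
E
```

```text
time: 12.4
position: [0.542, -0.0203, 0.0131]
tool_rot: [0.998, 0.07, -0.007, -0.001]
ft_force: [-11.4, -1.4, 10.6]
grip_width: 0.036
12.4 [ 0.54199742 -0.0203472   0.01305494] [ 0.9975329   0.06986867 -0.0066649  -0.00143781] [-11.43769159  -1.38723825  10.56280408] 0.036000677832504664
t blue 19 10 10 10 10 10 10 10 10 10 10 10 15 67 159 178 181 180 153 99 40 13 10 10 10 10 10 10 10 10 10 10 16 37
t green 133 170 181 181 181 180 181 181 180 181 181 176 147 136 162 178 179 179 170 143 119 157 175 181 181 181 181 181 181 181 180 180 157 102
s blue 13 13 15 13 12 13 10 14 14 12 21 48 83 111 126 133 131 113 81 44 13 10 9 10 12 12 10 10 16 11 11 12 19 25
s green 152 156 159 159 157 157 158 161 161 151 133 123 139 157 165 168 164 150 130 128 152 170 176 177 177 179 179 181 183 181 181 170 137 90
```

View pics/a16.png

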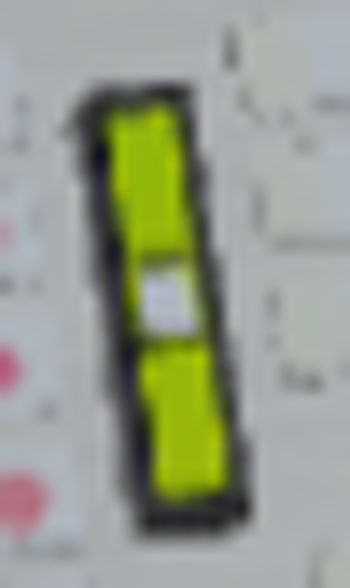

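View pics/b16.png

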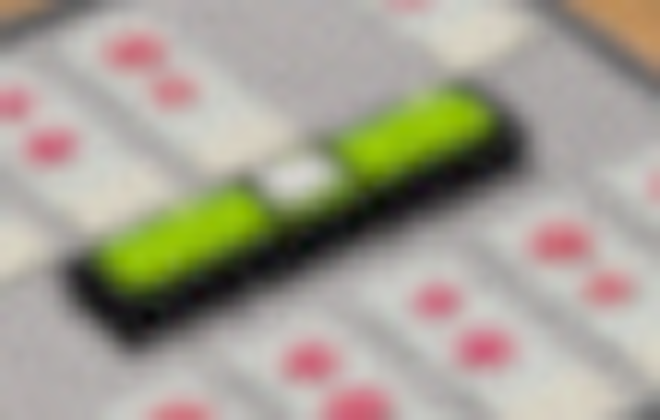

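```bash
python3 -m inch '[{"ax":0,"ay":0,"az":0,"dx":-2,"dy":0,"dz":0,"gripper":0},{"ax":0,"ay":0,"az":0,"dx":-2,"dy":0,"dz":0,"gripper":0},{"ax":0,"ay":0,"az":0,"dx":0,"dy":0,"dz":0,"gripper":0}]'
```

```text
time: 12.8
position: [0.5421, -0.0207, 0.0131]
tool_rot: [0.998, 0.069, -0.003, -0.001]
ft_force: [-3.6, 4.5, 5.4]
grip_width: 0.0358
```

Unloaded without the shim moving. Opening a little at low grip force next.

```bash
python3 -m inch '[{"ax":0,"ay":0,"az":0,"dx":-1,"dy":0,"dz":0,"gripper":0},{"ax":0,"ay":0,"az":0,"dx":0,"dy":0,"dz":0,"gripper":42},{"ax":0,"ay":0,"az":0,"dx":0,"dy":0,"dz":0,"gripper":50},{"ax":0,"ay":0,"az":0,"dx":0,"dy":0,"dz":0,"gripper":60},{"ax":0,"ay":0,"az":0,"dx":0,"dy":0,"dz":0,"gripper":65},{"ax":0,"ay":0,"az":0,"dx":0,"dy":0,"dz":0,"gripper":65}]' 10
python3 look.py 17
```

```text
time: 13.4
position: [0.5445, -0.0224, 0.0134]
tool_rot: [0.998, 0.069, 0.001, 0.0]
ft_force: [0.4, 0.4, -0.3]
grip_width: 0.0545
13.4 [ 0.54451131 -0.02237758  0.01341319] [9.97602392e-01 6.92021479e-02 6.67598458e-04 2.89034942e-04] [ 0.4179615   0.38772149 -0.26430373] 0.054545545971429285
t blue 18 10 10 10 10 10 10 10 10 10 10 10 14 67 159 179 181 180 153 98 37 12 10 10 10 10 10 10 10 10 10 10 16 37
t green 131 169 181 181 181 180 180 181 181 180 181 176 144 130 160 178 179 179 173 148 122 157 176 181 181 181 181 181 181 180 180 179 157 102
s blue 11 14 15 12 9 10 12 11 12 10 22 48 84 112 129 136 131 113 80 46 16 9 12 11 8 9 9 10 8 11 9 9 15 26
s green 151 156 158 159 158 157 158 160 160 151 133 124 140 157 167 170 166 150 128 129 153 169 176 178 177 179 179 179 181 181 181 169 136 89
```

View pics/l17.png

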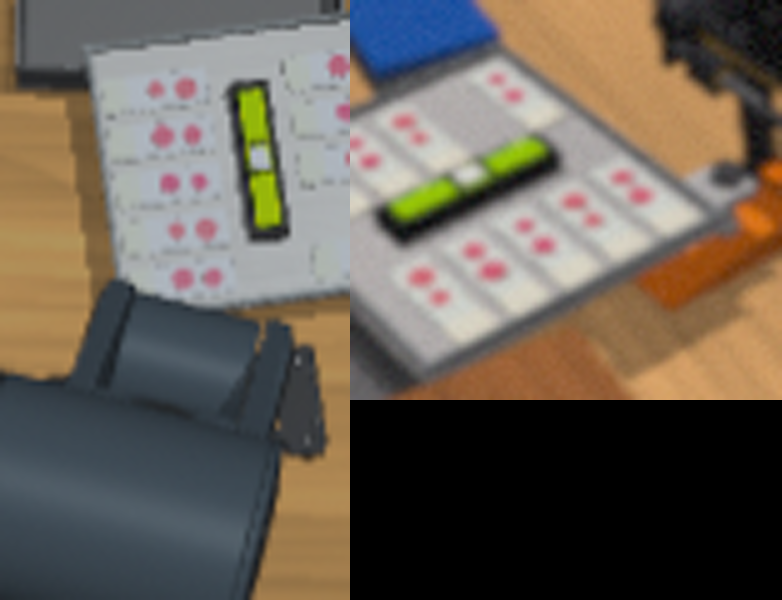

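```bash
python3 -m inch '[{"ax":0,"ay":0,"az":0,"dx":0,"dy":0,"dz":-10,"gripper":65},{"ax":0,"ay":0,"az":0,"dx":0,"dy":0,"dz":-30,"gripper":65},{"ax":0,"ay":0,"az":0,"dx":0,"dy":0,"dz":-40,"gripper":65},{"ax":0,"ay":0,"az":0,"dx":0,"dy":0,"dz":-40,"gripper":65},{"ax":0,"ay":0,"az":0,"dx":0,"dy":0,"dz":-30,"gripper":65},{"ax":0,"ay":0,"az":0,"dx":30,"dy":30,"dz":0,"gripper":65},{"ax":0,"ay":0,"az":0,"dx":40,"dy":45,"dz":0,"gripper":65},{"ax":0,"ay":0,"az":0,"dx":0,"dy":0,"dz":0,"gripper":65}]'
python3 -m inch '[{"ax":0,"ay":0,"az":0,"dx":0,"dy":0,"dz":0,"gripper":65}]'
python3 - <<'E'
from h import *
from rig import optics,robot
for n in("wrist","scene"):
    c=optics.camera(n); np.savez(n[0]+"18.npz",**{k:np.array(v) for k,v in c.items()})
    if n=="wrist": crop(c["img"],0,0,512,384,1.5,"pics/w18.png")
    else: crop(c["img"],150,130,360,260,3.8,"pics/s18.png")
E
```

```text
time: 14.3
position: [0.6218, -0.0847, 0.1656]
tool_rot: [0.998, 0.068, 0.005, 0.003]
ft_force: [-0.5, -0.0, 1.0]
grip_width: 0.0565
time: 14.4
position: [0.6158, -0.0806, 0.1636]
tool_rot: [0.998, 0.069, -0.0, -0.0]
ft_force: [-1.1, 0.9, -0.3]
grip_width: 0.0566
```

View pics/w18.png

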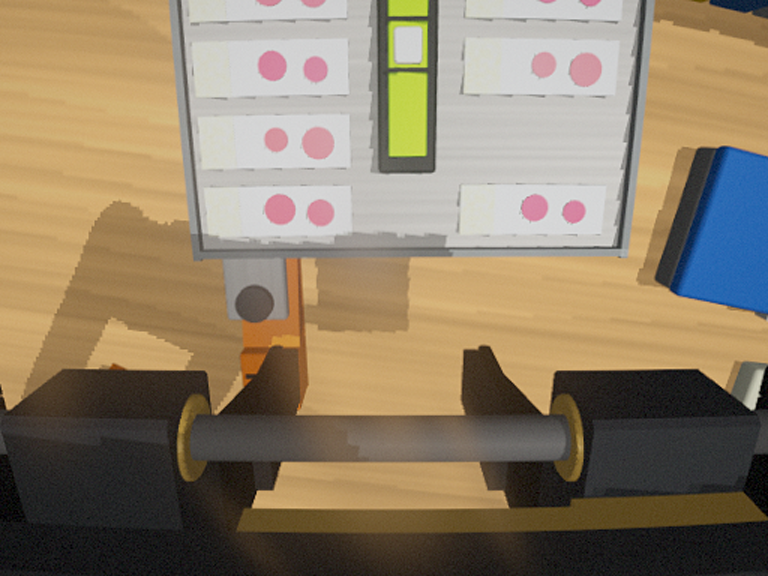

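View pics/s18.png

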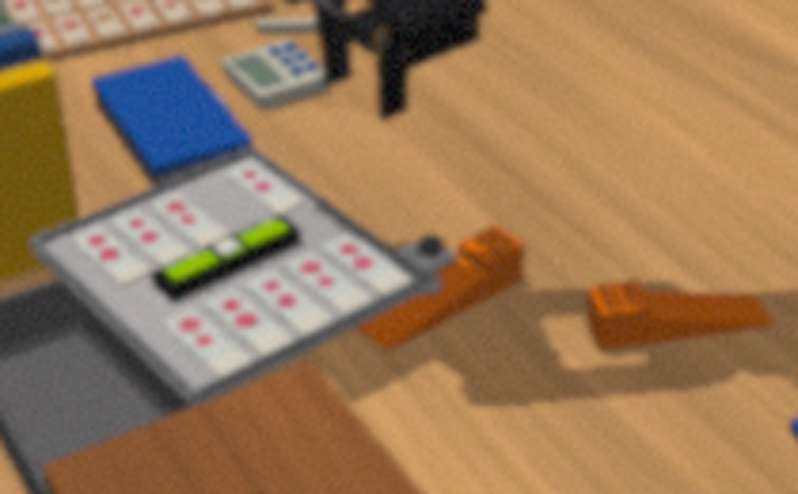

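```bash
python3 - <<'E'
from h import *
c=load("w18"); g=c["img"].astype(int); col=g[:60,266:277].mean(1)
for i in range(0,60): print(i,col[i].astype(int),end=" ")
crop(c["img"],240,0,310,60,10,"pics/w18c.png")
E
```

```text
0 [185 207  61] 1 [185 207  62] 2 [186 207  63] 3 [186 208  62] 4 [186 207  61] 5 [186 207  63] 6 [187 208  63] 7 [186 208  63] 8 [188 209  64] 9 [190 211  62] 10 [161 180  67] 11 [75 76 66] 12 [69 69 65] 13 [78 86 61] 14 [147 168  56] 15 [187 209  63] 16 [189 210  59] 17 [187 199 129] 18 [203 203 198] 19 [209 209 210] 20 [208 209 209] 21 [208 209 208] 22 [208 209 208] 23 [208 209 209] 24 [208 209 209] 25 [208 209 208] 26 [208 209 209] 27 [208 209 209] 28 [208 209 209] 29 [208 209 209] 30 [209 210 209] 31 [209 209 209] 32 [208 209 209] 33 [209 210 210] 34 [209 210 209] 35 [209 210 209] 36 [208 209 209] 37 [210 210 210] 38 [209 210 209] 39 [209 210 210] 40 [210 212 209] 41 [200 194 187] 42 [163 168 131] 43 [192 212  66] 44 [187 206  70] 45 [104 113  72] 46 [77 75 73] 47 [90 95 71] 48 [156 174  67] 49 [195 214  70] 50 [193 212  72] 51 [192 210  70] 52 [193 211  73] 53 [192 211  72] 54 [193 211  73] 55 [193 211  72] 56 [193 211  73] 57 [194 211  73] 58 [194 212  74] 59 [193 211  73]
```

View pics/w18c.png

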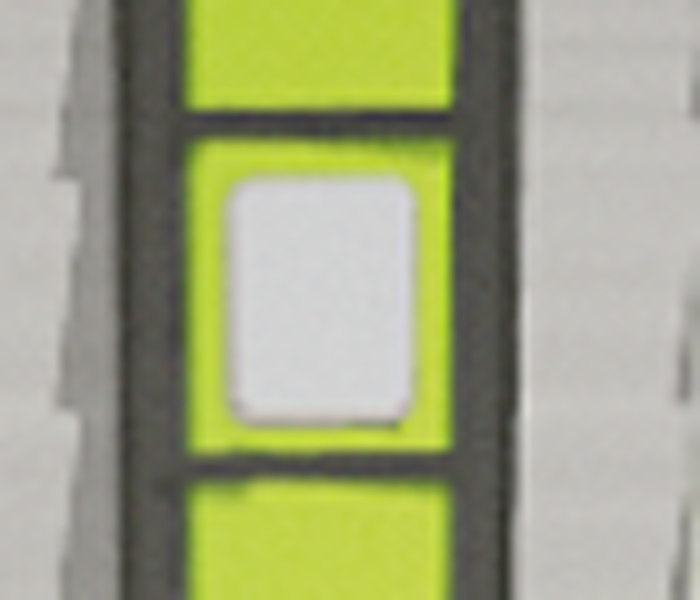

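```bash
python3 -m inch '[{"ax":0,"ay":0,"az":0,"dx":0,"dy":0,"dz":-20,"gripper":65},{"ax":0,"ay":0,"az":0,"dx":0,"dy":0,"dz":-30,"gripper":65},{"ax":0,"ay":0,"az":0,"dx":0,"dy":0,"dz":-10,"gripper":65},{"ax":0,"ay":0,"az":0,"dx":0,"dy":0,"dz":0,"gripper":65},{"ax":0,"ay":0,"az":0,"dx":0,"dy":0,"dz":0,"gripper":65}]'
python3 - <<'E'
from h import *
from rig import optics,robot
c=optics.camera("wrist"); crop(c["img"],0,0,512,384,1.5,"pics/w19.png")
s=optics.camera("scene"); a=load("scene0")["img"].astype(int); d=(abs(a-s["img"].astype(int)).max(2)>60).astype(np.uint8); 
d=cv2.morphologyEx(d,cv2.MORPH_OPEN,np.ones((2,2)))
n,l,st,ce=cv2.connectedComponentsWithStats(d); print([list(x) for x in st[1:] if x[4]>15])
E
```

```text
time: 15.0
position: [0.6145, -0.0792, 0.2226]
tool_rot: [0.998, 0.07, -0.001, -0.0]
ft_force: [-0.5, -0.7, -0.5]
grip_width: 0.0566
[[np.int32(264), np.int32(0), np.int32(9), np.int32(4), np.int32(28)], [np.int32(332), np.int32(0), np.int32(66), np.int32(84), np.int32(3594)], [np.int32(410), np.int32(0), np.int32(33), np.int32(62), np.int32(635)], [np.int32(226), np.int32(10), np.int32(20), np.int32(38), np.int32(373)], [np.int32(277), np.int32(25), np.int32(17), np.int32(11), np.int32(119)], [np.int32(289), np.int32(35), np.int32(15), np.int32(20), np.int32(123)], [np.int32(270), np.int32(40), np.int32(3), np.int32(11), np.int32(28)], [np.int32(440), np.int32(44), np.int32(43), np.int32(13), np.int32(261)], [np.int32(399), np.int32(68), np.int32(9), np.int32(8), np.int32(48)], [np.int32(214), np.int32(73), np.int32(65), np.int32(70), np.int32(2375)], [np.int32(352), np.int32(87), np.int32(49), np.int32(38), np.int32(1040)], [np.int32(441), np.int32(95), np.int32(53), np.int32(39), np.int32(1059)], [np.int32(309), np.int32(114), np.int32(11), np.int32(6), np.int32(40)], [np.int32(333), np.int32(127), np.int32(48), np.int32(39), np.int32(399)], [np.int32(256), np.int32(146), np.int32(38), np.int32(13), np.int32(303)], [np.int32(345), np.int32(159), np.int32(57), np.int32(42), np.int32(594)], [np.int32(410), np.int32(176), np.int32(15), np.int32(11), np.int32(95)], [np.int32(391), np.int32(181), np.int32(6), np.int32(9), np.int32(23)], [np.int32(218), np.int32(193), np.int32(8), np.int32(4), np.int32(16)], [np.int32(261), np.int32(193), np.int32(6), np.int32(4), np.int32(20)], [np.int32(267), np.int32(192), np.int32(21), np.int32(21), np.int32(277)], [np.int32(208), np.int32(195), np.int32(6), np.int32(4), np.int32(18)], [np.int32(198), np.int32(197), np.int32(8), np.int32(6), np.int32(34)]]
```

View pics/w19.png

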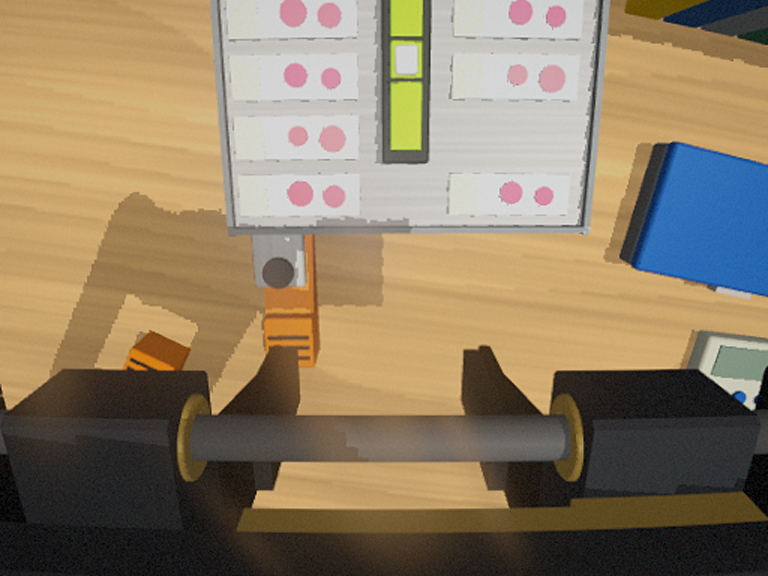

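The bubble is still centred at (405,59), between the marks at about (405,38) and (405,80). The shim is in place under the ear at (285,270), and the arm touches nothing. In the scene view only the arm, its shadow, the shim and the platform have changed, so I'm handing in.

```bash
python3 -c "
from rig import robot
print(robot.hand_in())"
```

```text
the job is handed in; nothing more can be done
None
```

I gripped the right-most orange wedge by its handle and set it flat on the table, thin end towards the foot and in line with the platform. I pushed it in under the foot in small steps until the bubble was centred, then let go, backed the arm off and handed in at about 15 s.

**Last checks:**
- **Bubble:** the close wrist view puts it within about 0.2 mm of the middle of the two marks. It stayed there after release and after the arm backed off.
- **Other views:** the top view read about -1 mm and the scene view about +0.4 mm. Both are within their coarse resolution.
- **Contact and bystanders:** wrist force was about 0 at the end. In the scene-view comparison, only the arm, its shadows, the shim and the platform had changed.

**Forces and one slip:** the push force stayed around 10–12 N, with up to 14 N downward through the shim. Partway through, I eased the height too far, and the gripped handle rose about 1.3 mm off the table. That lifted the foot very slightly through the shim for about half a second to a second. I lowered it flat again before the final push.

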